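Test a plug-in relay with the bench tester's pedal

ROBOT

A 7-joint arm with a two-finger parallel gripper is mounted at the origin on the work surface. World frame = base frame: x ahead of the robot, y to its left, z up, the work surface at z = 0. Lengths are in m, angles in rad, forces in N, time in s.
With the tool pointing down it reaches from about 0.4 to 0.875 m from the base axis. Payload 6.5 kg.
Tool frame: the origin (TCP) lies on the centre line of the jaws, within the pads' length; the fingertips stand 14 mm ahead of it and the grasp point (between the pads) lies 5 mm behind it; z points along the fingers, y is the line along which they close (so a half turn about z gives the same grasp; the last joint's range is limited). The gripper opens to 85 mm and grips with 20 to 120 N. Pads are 22 mm wide; open, the fingers measure 114 mm over their backs; the gripper's body (76 mm by 85 mm) begins 54 mm behind the grasp point. The pads swing forward as they close: fully open they stand 13 mm farther back than shut.
Start: joints at [1.271, 0.536, -0.004, 1.538, 0.003, 1.067, -0.071], TCP at [0.151, -0.632, 0.245] pointing down, gripper open.
Joint ranges: [-2.7, 2.7], [-0.37, 2.16], [-1.27, 1.26], [0.24, 2.4], [-1.31, 4.45], [0.19, 1.91], [-2.76, 2.76]. Speed limits (rad/s): [2.39, 2.39, 3.14, 3.14, 3.14, 3.14, 3.14].

INTERFACE

Orientations are given as [roll, pitch, yaw] about the fixed x, y, z axes, in that order (R = Rz(yaw) Ry(pitch) Rx(roll)).
In Python, from workcell import r gives the robot as it stands. The module is installed in compiled form; this text tells all that it offers.
- The arm moves only by the tool jog_arm, never from a script. Its argument "targets" is a list of rows, each a list of 2 entries, a list of its own where there are three numbers: the shift along the tool's x, y, z in units of 15 cm (1.0 is 15 cm), then the turn, a rotation vector about the tool's x, y, z in units of 30 degrees (1.0 is 30 degrees). A call has 1 to 5 rows; each row is the pose to reach, as a shift and turn from the pose commanded when the call began, along the tool's axes at that moment; what a row does not reach only later rows make up. A row lasts 1/10 s, in which the tool goes at most 50 mm and 8.59 degrees, less where a joint would pass 70% of its speed; a pose out of reach is approached as far as the arm can. A call with a number of a shift or a turn outside -1 to 1 is refused whole. A call with a gripper value outside its range is refused whole. "claw" is the closure, from 0 (fully open) to 1 (shut), set as the call begins (left out, the last holds). The fingers move at their own pace and stop on an object; "grip_force" is the grip in N (left out, the last holds). Time passes only in rows, so rows that repeat a pose let the fingers close. It gives the time, the measured TCP pose, the force, the opening and the grip force at its end, in the units of the state.
- r.read_state(): the state, without advancing time (a new reading comes with each control period).
- r.camera(name): name is "side" or "top"; returns (picture, depth): 420x560x3 uint8, red, green, blue; 420x560 float32, m along the optical axis (not along the pixel's ray), 0 where there is no reading.
- r.camera_info(name): a dict with "fx", "fy", "cx", "cy" (pixels), "rvec" (rotation vector, rad) and "tvec" (3), from world to camera coordinates, as OpenCV has them. Camera axes: x right, y down, z forward; pixel columns grow to the right and rows downward; lengths in m; the calibration is good to about 2 mm. A picture is of the moment at which its call begins. camera_info takes no time and is no camera call.
- r.hand_in(): hands the job in; it is judged then, once.
The state is a dict: "t": time; "joints": joint angles; "qvel": joint speeds; "joint_torque": joint torques, N m; "ee_pos": TCP position; "tool_rot": TCP orientation; "force": force on the tool from outside, world axes, zero at the start; "ft_torque": the same for the moment, N m; "grip_width": finger opening in m; "grasp_force": force on a finger pad.
Only numpy, scipy, OpenCV 4.12 (cv2) and the standard library are available. Lean on these libraries where they do the work, as an engineer would, in place of code of your own. Each camera call takes 0.05 s, during which the arm holds its last target. There are 200 camera calls.

TASK

Plug the rectangular relay into the tester's empty socket, fully home, and let go of it. Then, with the fingers, press the tester's spring pedal down until it bears firmly on its stop, keep it there for a second without straining it, and let it come all the way back up. Do not press the pedal before the relay is plugged in, and leave the other two plug-in modules and the screwdriver where they are.

Things in the scene. Friction and masses are not known exactly. Their poses are not given: they have to be found in the camera images.
- relay: Loose grey plug-in relay standing upright: case 36 (x) x 28 (y) x 50 mm (z) on a black plug foot 26 (x) x 18 (y) x 14 mm; about 70 g. Origin at the centre of the foot's underside, so the case spans z = 14 to 64 mm. Grip it by the case across y (28 mm). The plug fits either way round (half turn about z).
- tester: Fixed grey tester box 140 (x) x 110 (y) x 45 mm; origin at the centre of its underside. A white display ridge, 65 mm high overall, stands on its far side (local x = 37 to 67 mm). A blind rectangular socket hole is cut in its top.
- socket (a point): Centre of the socket hole's mouth, on the tester's top face (45 mm high), 20 mm towards local -x of the tester's centre. The hole is 27.6 (along tester x) x 19.6 mm (along tester y) and 17 mm deep; when the relay is home its case rests on the top face and its foot is 14 mm inside. Axes as the tester's.
- pedal: Fixed dark steel foot-switch base standing on the bench, 150 (x) x 100 (y) x 12 mm, with two cheeks 52 mm high at its far end beside the hinge (local x = 12 to 72 mm, inner faces at y = +-43 mm). Origin at the centre of its underside. Carries the hinged tread. Finger force on it above 45 N at any time counts as straining it.
- tread (a joint): Angle of the ribbed aluminium tread, 122 x 74 x 8 mm thick, hinged at its far end (pedal's local x = 58, z = 40 mm): 0 is fully up (slopes 0.2 rad upward to its free end at local -x), grows as pressed down. The spring needs about 4 N to start and up to 8 N at the press point just before the stop, which lies between 0.08 and 0.22 rad, set differently every time: feel for it.
- tread_press (a point): Point on the tread's top face to press, on its middle line, 95 mm from the hinge and 27 mm from the free end; moves with the tread. About 63 mm above the bench when up.
- stop: Fixed upright steel stop stud, 14 mm across with a round nose, in the pedal base under the tread, 80 mm from the hinge; its height setting varies. Origin at the stud's foot; the nose top is 30 mm above the origin. The pedal bears firmly when the tread presses on it with more than about 3 N beyond the spring.
- slim_module: Loose grey slim module standing upright, case 40 x 16 x 62 mm on a 10 mm foot; origin under its centre. Does not belong in the socket; leave alone.
- round_can: Loose grey round relay can, 36 mm diameter, 56 mm high; origin under its centre. Leave alone.
- screwdriver: Loose screwdriver lying on the bench. Leave alone.

How it is judged:
On the way, in this order (a step that is already met when the one before it is completed fails the run):
1. the relay is plugged fully home in the socket and let go (z of relay in the frame of socket below -0.0115 m and horizontal distance between relay and socket below 0.004 m and angle between relay's own z axis and vertical below 0.07 rad and angle between the x axis of relay and the x axis of tester, either way round below 0.12 rad and contact force between the fingers and relay below 0.1 N), for 0.2 s.
2. the pedal is pressed firmly on its stop by the fingers for 0.8 s, with the relay home (z of relay in the frame of socket below -0.0115 m and horizontal distance between relay and socket below 0.004 m and angle between relay's own z axis and vertical below 0.07 rad and angle between the x axis of relay and the x axis of tester, either way round below 0.12 rad and contact force between stop and anything else above 2 N and value of joint tread above 0.06 rad and contact force between the fingers and pedal above 3 N), for 0.8 s.
At the end, for the whole second after the job is handed in: The relay stands in the socket, fully home (foot more than 11.5 of its 14 mm inside, centred within 4 mm, upright within 0.07 rad, square to the tester within 0.12 rad) and at rest, and the pedal is back up (below 0.02 rad) (z of relay in the frame of socket below -0.0115 m and horizontal distance between relay and socket below 0.004 m and angle between relay's own z axis and vertical below 0.07 rad and angle between the x axis of relay and the x axis of tester, either way round below 0.12 rad and value of joint tread below 0.02 rad and linear speed of relay below 0.02 m/s); the robot touches nothing.
It fails at once if the pedal is pressed before the relay is home (value of joint tread above 0.05 rad and not (z of relay in the frame of socket below -0.0115 m and horizontal distance between relay and socket below 0.004 m)).
It fails at once if the pedal is strained: more than 45 N from the fingers (contact force between the fingers and pedal above 45 N).
It fails at once if another module or the screwdriver is moved by more than 20 mm or a module is knocked over (distance of any of slim_module, round_can, screwdriver from where it was at the start of the episode above 0.02 m or angle between any of slim_module, round_can's own z axis and vertical above 0.4 rad).
It also fails if it takes over 72 s, if anything falls off the work surface, if the arm or the gripper's body presses on something with over 40 N, if the wrist force passes 120 N, or if a joint passes its speed limit or range.

## Working session

There is one attempt and no reset: what is moved stays moved. The work goes in short steps, Python scripts to look and compute and a tool call to move; the robot and the scene stay as the last step left them, time stands still between calls to the robot, and variables do not carry over. Pictures are saved under pics/ and viewed, at most 10 in all, crops included, and the job is handed in when it is done.

Besides the shell and the picture viewer there is one more tool, called by a JSON object that holds its "api" and its "payload", one argument or row to a line. jog_arm: Moves the arm, as the interface text tells. Its arguments: {"type":"object","properties":{"targets":{"type":"array"},"claw":{"type":"number"},"grip_force":{"type":"number"}},"required":["targets"]}

```bash
mkdir -p pics; cat > h.py <<'E'
import numpy as np, cv2
from workcell import r
def cam(n):
    i=r.camera_info(n);K=np.array([[i['fx'],0,i['cx']],[0,i['fy'],i['cy']],[0,0,1.]])
    R=cv2.Rodrigues(np.array(i['rvec'],float))[0];return K,R,np.array(i['tvec'],float).reshape(3)
def cloud(n,d):
    K,R,t=cam(n);v,u=np.indices(d.shape)
    p=np.stack([(u-K[0,2])/K[0,0]*d,(v-K[1,2])/K[1,1]*d,d],-1)
    return (p-t)@R
E
python3 - <<'E'
from h import *
for n in('side','top'):
    p,d=r.camera(n);cv2.imwrite(f'pics/{n}0.png',p[:,:,::-1]);np.savez(f'{n}0.npz',p=p,d=d)
    K,R,t=cam(n);print(n,K[0,0],-R.T@t,(d>0).mean())
print(r.read_state())
E
```

```text
side 524.0394746431033 [0.4478671  0.99184619 0.64443476] 0.9960459183673469
top 531.5132355035045 [ 0.33967439 -0.03206778  1.38836415] 0.9957695578231293
{'t': 0.1, 'joints': array([ 1.27077672,  0.53712607, -0.00442093,  1.53876885,  0.00259515,
        1.0672944 , -0.07119443]), 'qvel': array([-4.68909925e-04, -1.35214863e-03,  2.69830986e-04, -5.18466209e-04,
       -9.58146936e-06,  6.66033876e-04,  3.35210306e-04]), 'joint_torque': array([ 3.31991097e-03, -5.84565675e+01,  1.05223451e+00, -2.59777218e+01,
        1.26541339e-02,  4.54502282e-03,  1.59106742e-05]), 'ee_pos': array([ 0.15045358, -0.63178553,  0.24447986]), 'tool_rot': array([-3.14000637e+00,  1.22193902e-04,  2.33879431e-01]), 'force': array([-0.41006805, -0.53636051, -0.03060708]), 'ft_torque': array([ 0.00218749,  0.08948049, -0.02990253]), 'grasp_force': 0.0, 'grip_width': 0.08547626671549531}
```

View pics/side0.png

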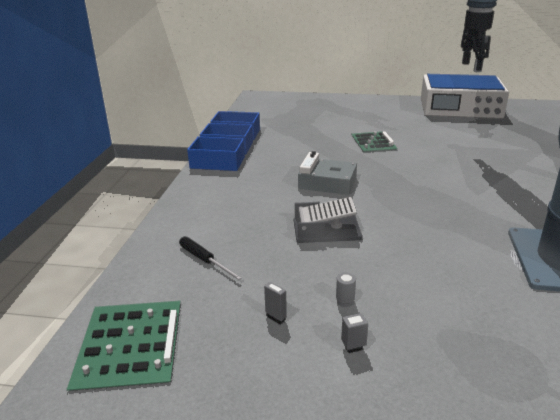

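View pics/top0.png

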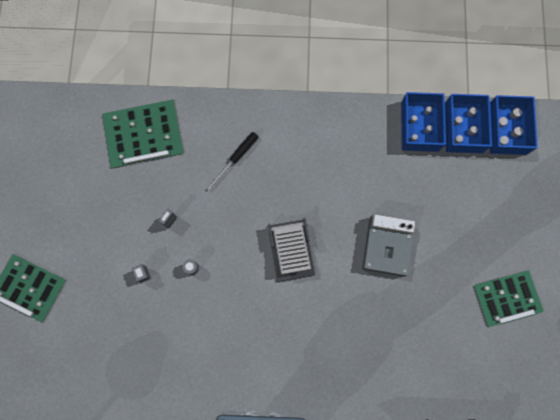

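The side view shows the relay at (354,333), slim module at (276,301), can at (346,290), pedal at (328,220) and tester at (330,177). In the top view they are at (140,273), (166,218), (190,268), (291,250) and (389,247), and the socket is at (389,253). Next I measure them from depth.

```bash
python3 - <<'E'
from h import *
T=np.load('top0.npz');S=np.load('side0.npz')
P=cloud('top',T['d']);Q=cloud('side',S['d'])
f=(P[...,2]<.02)&(T['d']>0);print('floor z',np.median(P[100:400,60:500,2][f[100:400,60:500]]),np.median(Q[200:400,150:500,2]))
def rect(pts,n):
    (c,s,a)=cv2.minAreaRect((pts[:,:2]*1000).astype(np.float32));print(n,len(pts),np.round(c,1),np.round(s,1),round(a,1),'z',np.round(np.percentile(pts[:,2],[5,50,95]),4))
def box(P,u0,u1,v0,v1,z0,z1):
    p=P[v0:v1,u0:u1].reshape(-1,3);return p[(p[:,2]>z0)&(p[:,2]<z1)]
for n,b in dict(relay=(120,160,255,295,.055,.075),slim=(145,185,200,240,.06,.085),can=(172,210,250,285,.048,.07),tester_top=(355,425,205,285,.04,.049),tester=(355,425,205,285,.03,.08),ridge=(355,425,205,285,.058,.08),tread=(262,325,210,290,.035,.08),pedal=(262,325,210,290,.006,.08)).items(): rect(box(P,*b),n)
for n,b in dict(relay=(335,375,308,355,.058,.075),relayall=(335,375,308,355,.02,.075),slim=(260,295,275,325,.065,.085),can=(332,360,268,308,.05,.07),canall=(332,360,268,308,.015,.07)).items(): rect(box(Q,*b),'side '+n)
# socket: dark inside tester
g=T['p'][205:285,355:425].astype(int).sum(2);print((g[40:58,24:46]//3))
K,R,t=cam('top')
m=np.zeros(T['d'].shape,np.uint8);m[242:266,380:400]=1
def ray(u,v,z):
    d=R.T@np.array([(u-K[0,2])/K[0,0],(v-K[1,2])/K[1,1],1]);c=-R.T@t;return c+d*(z-c[2])/d[2]
print(ray(389,253,.045))
E
python3 -c "
import cv2
a=cv2.imread('pics/top0.png')[195:295,350:430];b=cv2.imread('pics/side0.png')[280:360,260:380]
import numpy as np
a=cv2.resize(a,(400,500),interpolation=0);b=cv2.resize(b,(400,267),interpolation=0);b=np.vstack([b,np.zeros((233,400,3),np.uint8)])
cv2.imwrite('pics/crop.png',np.hstack([a,b]))"
```

```text
floor z 0.0008629790464837673 0.000918492522926448
relay 178 [444.3 317.9] [36.8 29.5] 27.4 z [0.0583 0.0642 0.0692]
slim 118 [587.2 261.8] [18.2 39.8] 57.2 z [0.0643 0.0717 0.076 ]
can 161 [463.9 194.8] [33.2 33.5] 2.1 z [0.0524 0.0573 0.0615]
tester_top 1557 [ 539.7 -308.7] [111.7 138.5] 82.3 z [0.0414 0.0454 0.0484]
tester 2410 [ 539.7 -308.7] [111.7 138.5] 82.3 z [0.0402 0.0466 0.0679]
ridge 491 [ 592.3 -315.5] [103.5  31.1] 82.1 z [0.0604 0.0658 0.0723]
tread 1540 [525.9 -58.2] [132.3 101.7] 12.0 z [0.0444 0.0557 0.0688]
pedal 2295 [523.6 -64.5] [208.9 160.9] 0.5 z [0.0079 0.0503 0.0676]
side relay 311 [445.4 321.4] [35.7 30. ] 26.7 z [0.0594 0.0641 0.066 ]
side relayall 760 [445.2 322. ] [35.8 31.2] 26.6 z [0.0232 0.0524 0.0654]
side slim 193 [587.6 264.9] [18.8 40.5] 57.8 z [0.0655 0.0721 0.0742]
side can 222 [465.5 199.2] [33.4 36.3] 3.1 z [0.0514 0.0567 0.0589]
side canall 508 [466.2 199. ] [36.8 36. ] 77.2 z [0.0184 0.0464 0.0583]
[[116 115 116 116 116 115 112 110 112 113 113 116 115 117 116 117 117 116
  117 116 116 116]
 [116 115 117 117 115 112  98  81  82  87  92 102 10
[... 867 characters left out ...]
7 116 116]
 [114 117 115 115 111 102  97 100  93  71  63  59  63  89 109 115 115 116
  114 116 117 117]
 [117 116 117 116 113 107 106 107  99  83  76  69  73  93 111 115 116 115
  114 116 115 116]
 [116 117 115 118 116 114 114 116 112 108 105  97  95 105 115 117 116 115
  116 115 115 114]
 [116 116 116 116 115 116 115 117 117 117 116 115 116 117 117 117 117 115
  115 115 115 114]
 [116 116 116 117 116 115 117 117 118 117 118 117 118 118 116 118 116 115
  116 115 117 117]
 [117 117 116 117 116 116 117 116 117 119 117 116 116 115 115 116 116 115
  116 115 116 116]
 [117 116 115 117 115 117 117 117 117 118 117 117 117 116 115 117 117 116
  116 115 117 117]]
[ 0.51828511 -0.30702172  0.045     ]
```

View pics/crop.png

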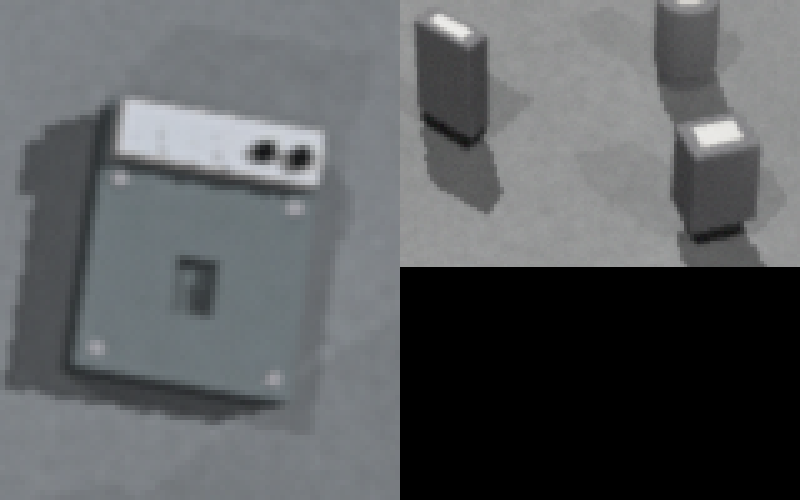

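The crop shows the socket hole at about (389,252) in the top frame, and the relay standing clear of the can. I'll swing the arm around towards the relay.

{"api": "jog_arm", "payload": {
  "targets": [
    [[0.25,-0.2,0],[0,0,-0.2]],
    [[0.5,-0.4,0],[0,0,-0.45]],
    [[0.75,-0.6,0],[0,0,-0.45]],
    [[1.0,-0.8,0],[0,0,-0.45]],
    [[1.0,-0.8,0],[0,0,-0.45]]
  ],
  "claw": 0
}}

```text
t: 0.6
ee_pos: [0.2743, -0.4747, 0.2451]
tool_rot: [-3.139, -0.004, 0.48]
force: [-0.3, -0.1, 0.2]
grip_width: 0.0852
grasp_force: 0.0
```

{"api": "jog_arm", "payload": {
  "targets": [
    [[0.25,-0.15,0],[0,0,0]],
    [[0.5,-0.3,0],[0,0,0]],
    [[0.75,-0.45,0],[0,0,0]],
    [[1.0,-0.6,0],[0,0,0]],
    [[1.0,-0.6,0],[0,0,0]]
  ]
}}

```text
t: 1.1
ee_pos: [0.3652, -0.3273, 0.2453]
tool_rot: [-3.14, -0.002, 0.479]
force: [-0.1, 0.1, -0.1]
grip_width: 0.0851
grasp_force: 0.0
```

{"api": "jog_arm", "payload": {
  "targets": [
    [[0.25,-0.17,0],[0,0,0]],
    [[0.5,-0.34,0],[0,0,0]],
    [[0.75,-0.5,0],[0,0,0]],
    [[1.0,-0.67,0],[0,0,0]],
    [[1.0,-0.67,0],[0,0,0]]
  ]
}}

```text
t: 1.6
ee_pos: [0.4529, -0.1695, 0.2455]
tool_rot: [-3.14, -0.003, 0.479]
force: [0.8, -1.2, -0.2]
grip_width: 0.0852
grasp_force: 0.0
```

{"api": "jog_arm", "payload": {
  "targets": [
    [[0.1,-0.25,0],[0,0,0]],
    [[0.2,-0.5,0],[0,0,0]],
    [[0.3,-0.75,0],[0,0,0]],
    [[0.4,-1.0,0],[0,0,0]],
    [[0.4,-1.0,0],[0,0,0]]
  ]
}}

```text
t: 2.1
ee_pos: [0.4353, -0.01, 0.2454]
tool_rot: [-3.14, -0.001, 0.477]
force: [0.9, -0.3, 0.2]
grip_width: 0.0854
grasp_force: 0.0
```

{"api": "jog_arm", "payload": {
  "targets": [
    [[0.14,-0.24,0],[0,0,0]],
    [[0.27,-0.48,0],[0,0,0]],
    [[0.4,-0.72,0],[0,0,0]],
    [[0.53,-0.96,0],[0,0,0]],
    [[0.53,-0.96,0],[0,0,0]]
  ]
}}

```text
t: 2.6
ee_pos: [0.4416, 0.1547, 0.2456]
tool_rot: [-3.139, -0.002, 0.476]
force: [-0.2, 0.0, 0.4]
grip_width: 0.0852
grasp_force: 0.0
```

{"api": "jog_arm", "payload": {
  "targets": [
    [[0.14,-0.24,0],[0,0,0]],
    [[0.27,-0.48,0],[0,0,0]],
    [[0.4,-0.72,0],[0,0,0]],
    [[0.53,-0.96,0],[0,0,0]],
    [[0.53,-0.96,0],[0,0,0]]
  ]
}}

```text
t: 3.1
ee_pos: [0.4468, 0.319, 0.2453]
tool_rot: [-3.138, -0.001, 0.475]
force: [0.3, -0.4, 0.2]
grip_width: 0.0858
grasp_force: 0.0
```

```bash
python3 - <<'E'
from h import *
print(r.read_state()['ee_pos'],r.read_state()['tool_rot'],r.read_state()['joints'])
for n in('side','top'):
    p,d=r.camera(n);cv2.imwrite(f'pics/{n}1.png',p[:,:,::-1])
    np.savez(f'{n}1.npz',p=p,d=d)
a=cv2.imread('pics/side1.png')[150:390,240:480];b=cv2.imread('pics/top1.png')[170:350,40:260]
cv2.imwrite('pics/v1.png',np.hstack([cv2.resize(a,(400,400)),cv2.resize(b,(400,400))]))
E
```

```text
[0.44681307 0.31899768 0.24528533] [-3.13794947e+00 -1.26545432e-03  4.75090398e-01] [-0.27313893  0.41921922 -0.54869676  1.78544784  0.25054991  1.0048979
 -2.01396795]
```

View pics/v1.png

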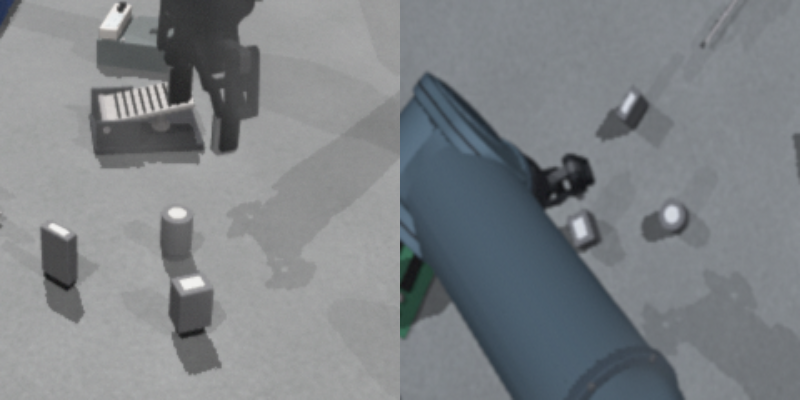

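The side crop shows the fingertips at about pixel (375,240), with the relay below at (354,330). I'll check the TCP projection against this before descending.

```bash
python3 - <<'E'
from h import *
e=r.read_state()['ee_pos']
for n in('side','top'):
    K,R,t=cam(n)
    for z in(e[2]-.014,e[2],.064,0):
        p=K@(R@np.array([e[0],e[1],z])+t);print(n,z,p[:2]/p[2])
    print(R)
Q=cloud('side',np.load('side1.npz')['d'])
p=Q[:300,300:460].reshape(-1,3)
q=p[(abs(p[:,0]-e[0])<.1)&(abs(p[:,1]-e[1])<.1)&(p[:,2]>.2)&(p[:,2]<.26)]
print(len(q),q.min(0) if len(q) else 0,q.max(0) if len(q) else 0)
E
```

```text
side 0.23065632792891264 [358.58093952 230.90396027]
side 0.24465632792891265 [359.08586377 222.88106921]
side 0.064 [353.18195969 316.68995046]
side 0 [351.36862943 345.50249232]
[[-0.98814233 -0.1528472  -0.01457617]
 [-0.06216937  0.48510008 -0.87224589]
 [ 0.14039124 -0.86099689 -0.48885034]]
top 0.23065632792891264 [121.65086823 263.93662197]
top 0.24465632792891265 [119.77710836 263.2578703 ]
top 0.064 [140.97098867 270.93515163]
top 0 [147.17999232 273.18430408]
[[ 0.03760526 -0.99929093 -0.00186843]
 [-0.97886866 -0.03646051 -0.20121327]
 [ 0.20100247  0.00939563 -0.97954568]]
236 [0.4147958  0.27592918 0.24426645] [0.47866898 0.37385116 0.2599552 ]
```

{"api": "jog_arm", "payload": {
  "targets": [
    [[-0.01,0,0.25],[0,0,0]],
    [[-0.01,0,0.5],[0,0,0]],
    [[-0.01,0,0.75],[0,0,0]],
    [[-0.01,0,0.95],[0,0,0]],
    [[-0.01,0,0.95],[0,0,0]]
  ]
}}

```text
t: 3.7
ee_pos: [0.4447, 0.3089, 0.0991]
tool_rot: [3.139, 0.008, 0.467]
force: [-0.3, 0.2, 0.5]
grip_width: 0.0855
grasp_force: 0.0
```

{"api": "jog_arm", "payload": {
  "targets": [
    [[0,0,0.1],[0,0,0]],
    [[0,0,0.2],[0,0,0]],
    [[0,0,0.3],[0,0,0]],
    [[0,0,0.4],[0,0,0]],
    [[0,0,0.4],[0,0,0]]
  ]
}}

```text
t: 4.2
ee_pos: [0.4447, 0.3129, 0.0408]
tool_rot: [3.141, 0.003, 0.47]
force: [-0.6, -0.6, -0.0]
grip_width: 0.0853
grasp_force: 0.0
```

{"api": "jog_arm", "payload": {
  "targets": [
    [[0,0,0],[0,0,0]],
    [[0,0,0],[0,0,0]],
    [[0,0,0],[0,0,0]],
    [[0,0,0],[0,0,0]],
    [[0,0,0],[0,0,0]]
  ],
  "claw": 1,
  "grip_force": 40
}}

```text
t: 4.7
ee_pos: [0.4462, 0.3141, 0.0433]
tool_rot: [-3.141, -0.001, 0.469]
force: [-0.9, -0.8, 4.4]
grip_width: 0.0275
grasp_force: 42.0
```

{"api": "jog_arm", "payload": {
  "targets": [
    [[0,0,0],[0,0,0]],
    [[0,0,0],[0,0,0]],
    [[0,0,0],[0,0,0]],
    [[0,0,0],[0,0,0]],
    [[0,0,0],[0,0,0]]
  ]
}}

```text
t: 5.2
ee_pos: [0.4462, 0.3141, 0.0433]
tool_rot: [-3.141, -0.001, 0.469]
force: [-1.1, -0.0, 5.7]
grip_width: 0.0276
grasp_force: 42.2
```

{"api": "jog_arm", "payload": {
  "targets": [
    [[0,0,-0.2],[0,0,0]],
    [[0,0,-0.45],[0,0,0]],
    [[0,0,-0.7],[0,0,0]],
    [[0,0,-0.95],[0,0,0]],
    [[0,0,-0.95],[0,0,0]]
  ]
}}

```text
t: 5.7
ee_pos: [0.4482, 0.3158, 0.19]
tool_rot: [-3.14, -0.008, 0.469]
force: [0.1, 0.9, -1.1]
grip_width: 0.0277
grasp_force: 41.6
```

{"api": "jog_arm", "payload": {
  "targets": [
    [[0,0.2,0],[0,0,0.2]],
    [[0,0.4,0],[0,0,0.4]],
    [[0,0.65,0],[0,0,0.6]],
    [[0,0.9,0],[0,0,0.6]],
    [[0,0.9,0],[0,0,0.6]]
  ]
}}

```text
t: 6.2
ee_pos: [0.5091, 0.1866, 0.184]
tool_rot: [3.137, 0.001, 0.147]
force: [-0.2, -0.1, -0.6]
grip_width: 0.0275
grasp_force: 41.6
```

{"api": "jog_arm", "payload": {
  "targets": [
    [[0,0.25,0],[0,0,0.2]],
    [[0,0.5,0],[0,0,0.4]],
    [[-0.05,0.75,0],[0,0,0.55]],
    [[-0.1,1.0,0],[0,0,0.55]],
    [[-0.1,1.0,0],[0,0,0.55]]
  ]
}}

```text
t: 6.7
ee_pos: [0.5143, 0.0363, 0.1841]
tool_rot: [3.137, 0.002, -0.141]
force: [-0.4, 0.8, -0.2]
grip_width: 0.0276
grasp_force: 41.6
```

{"api": "jog_arm", "payload": {
  "targets": [
    [[0.05,0.25,0],[0,0,0]],
    [[0.1,0.5,0],[0,0,0]],
    [[0.15,0.75,0],[0,0,0]],
    [[0.15,1.0,0],[0,0,0]],
    [[0.15,1.0,0],[0,0,0]]
  ]
}}

```text
t: 7.2
ee_pos: [0.5163, -0.1148, 0.1842]
tool_rot: [3.138, 0.002, -0.141]
force: [0.2, 0.8, -1.5]
grip_width: 0.0277
grasp_force: 41.6
```

{"api": "jog_arm", "payload": {
  "targets": [
    [[0.05,0.25,0],[0,0,0]],
    [[0.1,0.5,0],[0,0,0]],
    [[0.15,0.75,0],[0,0,0]],
    [[0.15,0.75,0],[0,0,0]],
    [[0.15,0.75,0],[0,0,0]]
  ]
}}

```text
t: 7.7
ee_pos: [0.5249, -0.2231, 0.1844]
tool_rot: [-3.141, 0.001, -0.134]
force: [1.1, 0.7, -0.4]
grip_width: 0.0273
grasp_force: 41.6
```

```bash
python3 - <<'E'
from h import *
s=r.read_state();print(s['ee_pos'],s['tool_rot'],s['joints'])
for n in('side','top'):
    p,d=r.camera(n);cv2.imwrite(f'pics/{n}2.png',p[:,:,::-1]);np.savez(f'{n}2.npz',p=p,d=d)
    K,R,t=cam(n);q=K@(R@s['ee_pos']+t);print(n,q/q[2])
a=cv2.imread('pics/side2.png')[40:280,220:460];b=cv2.imread('pics/top2.png')[150:350,260:460]
cv2.imwrite('pics/v2.png',np.hstack([cv2.resize(a,(400,400)),cv2.resize(b,(400,400))]))
E
```

```text
[ 0.5248641  -0.2230501   0.18441021] [-3.14096972e+00  1.30802591e-03 -1.33971788e-01] [ 0.520603    0.49059869 -0.259884    1.79366018  0.15734503  0.87890587
 -1.51558421]
side [332.99963262 130.83899435   1.        ]
top [364.66093824 241.16843614   1.        ]
```

View pics/v2.png

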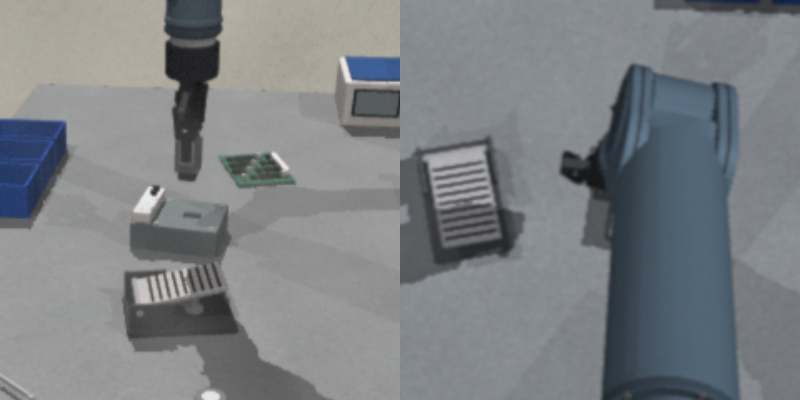

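The side view shows the relay upright in the fingers at about (333,135) and the tester socket at (335,169). In the top view the arm covers the tester. Next I measure the relay's offset in the hand, and the tester from the side camera.

```bash
python3 - <<'E'
from h import *
def rect(pts,n):
    (c,s,a)=cv2.minAreaRect((pts[:,:2]*1000).astype(np.float32));print(n,len(pts),np.round(c,1),np.round(s,1),round(a,1))
Q0=cloud('side',np.load('side0.npz')['d']);Q=cloud('side',np.load('side2.npz')['d'])
p=Q0[150:200,290:365].reshape(-1,3)
rect(p[(p[:,2]>.042)&(p[:,2]<.049)],'tester top side'); rect(p[(p[:,2]>.030)&(p[:,2]<.08)],'tester side'); rect(p[(p[:,2]>.06)],'ridge side')
e=np.array([.5249,-.2231,.1844]);y=-.134
c=np.array([[np.cos(y),np.sin(y)],[np.sin(y),-np.cos(y)]])
p=Q[90:170,300:365].reshape(-1,3);L=(p[:,:2]-e[:2])@c.T;z=p[:,2]-e[2]
k=(np.hypot(*L.T)<.07)&(abs(z)<.06)
for a in np.arange(-.05,.05,.006):
    m=k&(z>=a)&(z<a+.006)
    if m.sum(): print(round(a,3),m.sum(),'x',np.round(1000*np.array([L[m,0].min(),L[m,0].max()]),1),'y',np.round(1000*np.array([L[m,1].min(),L[m,1].max()]),1))
b=cv2.imread('pics/side2.png')[105:195,285:375]
cv2.imwrite('pics/v3.png',cv2.resize(b,(600,600),interpolation=cv2.INTER_CUBIC))
E
```

```text
tester top side 752 [ 541.2 -305.3] [117.1 141.1] 82.7
tester side 1337 [ 542.6 -228.1] [278.3 150.1] 89.1
ridge side 243 [477.  306.2] [ 119.7 1367.4] 7.4
-0.044 16 x [-12.4  12.7] y [-10.2   6.8]
-0.038 24 x [-13.   12.2] y [-12.5   6. ]
-0.032 19 x [-15.2  16.7] y [-16.3  -7.2]
-0.026 31 x [-17.2  16.3] y [-18.1   8.7]
-0.02 34 x [-17.5  16.9] y [-20.9   5.1]
-0.014 32 x [-18.1  17.1] y [-22.6   4.2]
-0.008 29 x [-17.9  16.7] y [-29.    4.7]
-0.002 43 x [-17.7  17.5] y [-31.3   1.4]
0.004 38 x [-17.3  16.4] y [-31.    1.7]
0.01 37 x [-18.1  17.4] y [-31.5  11.2]
0.016 45 x [-18.4  17.8] y [-30.2  11.3]
0.022 30 x [-17.7   7.9] y [-34.7  21. ]
0.028 15 x [-14.3   9. ] y [-41.7  25.3]
0.034 40 x [-13.5  10.6] y [-49.7  41.5]
0.04 42 x [-13.    9.9] y [-51.4  41.2]
0.046 20 x [-15.2   9.9] y [-53.9  14.2]
```

View pics/v3.png

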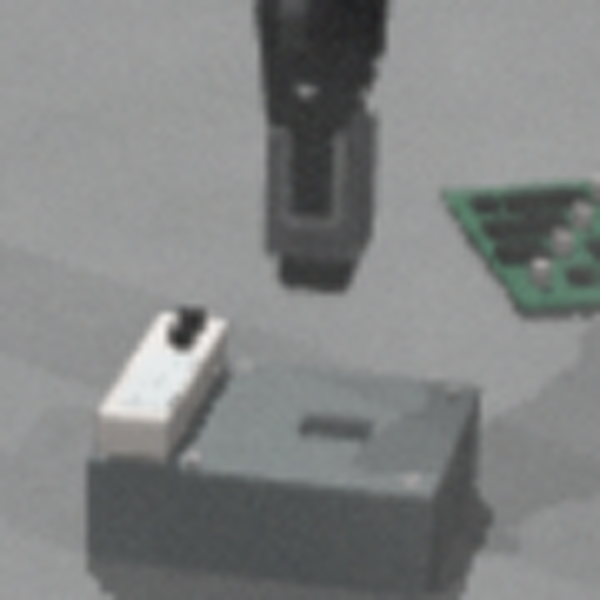

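The crop shows the relay case with its black foot at crop (316,272), and the hole centre at crop (336,427), which is image (335.0,168.6). I'll compute the hole centre from both views.

```bash
cat >> h.py <<'E'
def ray(n,u,v,z):
    K,R,t=cam(n);d=R.T@np.array([(u-K[0,2])/K[0,0],(v-K[1,2])/K[1,1],1]);c=-R.T@t;return c+d*(z-c[2])/d[2]
E
python3 - <<'E'
from h import *
def hole(n,f,b,thr,k=8):
    u0,u1,v0,v1=b;g=cv2.cvtColor(np.load(f)['p'][v0:v1,u0:u1],cv2.COLOR_RGB2GRAY)
    bg=np.median(g);G=cv2.resize(g,None,fx=k,fy=k,interpolation=cv2.INTER_CUBIC)
    m=(G<bg-thr).astype(np.uint8);cs=cv2.findContours(m,0,2)[0];c=max(cs,key=cv2.contourArea)
    q=c.reshape(-1,2);uv=(q+.5)/k-.5+[u0,v0]
    w=np.array([ray(n,*a,.0455)[:2]*1000 for a in uv],np.float32)
    M=cv2.moments(w.reshape(-1,1,2));print(n,bg,'cent',M['m10']/M['m00'],M['m01']/M['m00'],cv2.minAreaRect(w))
for t in(9,13):
    hole('top','top0.npz',(378,402,240,266),t);hole('side','side0.npz',(322,350,162,176),t);hole('side','side2.npz',(324,348,162,176),t)
E
```

```text
top 115.0 cent 521.7319253209971 -306.23056873072494 ((521.3761596679688, -305.751708984375), (24.425960540771484, 32.32007598876953), 83.37265014648438)
side 133.0 cent 521.7832790388085 -304.60482010261876 ((521.7068481445312, -304.7657775878906), (29.27682113647461, 32.10984420776367), 85.28459930419922)
side 133.0 cent 509.9234399675237 -297.9634498748761 ((511.4371643066406, -292.9266662597656), (50.04273986816406, 58.61909866333008), 4.6418304443359375)
top 115.0 cent 521.8938753886849 -306.42758429175495 ((521.36474609375, -305.7243347167969), (23.464801788330078, 31.154361724853516), 82.60536193847656)
side 133.0 cent 521.7378432951772 -304.45202318946633 ((521.7322998046875, -304.5173034667969), (26.476112365722656, 31.23763084411621), 82.6014633178711)
side 133.0 cent 521.1387507068432 -304.0301998839441 ((520.7113647460938, -303.7813415527344), (26.137638092041016, 33.357147216796875), 76.82452392578125)
```

{"api": "jog_arm", "payload": {
  "targets": [
    [[0.02,0.25,0],[0,0,0]],
    [[0.05,0.55,0],[0,0,0]],
    [[0.05,0.55,0.15],[0,0,0]],
    [[0.05,0.55,0.35],[0,0,0]],
    [[0.05,0.55,0.35],[0,0,0]]
  ]
}}

```text
t: 8.3
ee_pos: [0.5195, -0.3029, 0.1291]
tool_rot: [-3.138, 0.007, -0.13]
force: [-1.3, 0.9, -1.3]
grip_width: 0.0278
grasp_force: 41.5
```

{"api": "jog_arm", "payload": {
  "targets": [
    [[0,0,0.1],[0,0,0]],
    [[0,0,0.2],[0,0,0]],
    [[0,0,0.23],[0,0,0]],
    [[0,0,0.23],[0,0,0]],
    [[0,0,0.23],[0,0,0]]
  ]
}}

```text
t: 8.8
ee_pos: [0.5221, -0.3061, 0.0987]
tool_rot: [3.141, -0.001, -0.133]
force: [-0.0, -0.9, -1.1]
grip_width: 0.0274
grasp_force: 41.5
```

```bash
python3 - <<'E'
from h import *
s=r.read_state();print(s['ee_pos'],s['tool_rot'],s['force'])
p,d=r.camera('side');np.savez('side4.npz',p=p,d=d)
cv2.imwrite('pics/v4.png',cv2.resize(p[125:205,290:370,::-1],(600,600),interpolation=cv2.INTER_CUBIC))
Q=cloud('side',d)
e=s['ee_pos'];y=s['tool_rot'][2]
c=np.array([[np.cos(y),np.sin(y)],[np.sin(y),-np.cos(y)]])
p=Q[90:190,290:370].reshape(-1,3);L=(p[:,:2]-e[:2])@c.T;z=p[:,2]-e[2]
k=(np.hypot(*L.T)<.07)&(abs(z)<.06)&(L[:,0]<.03)&(L[:,0]>-.03)
for a in np.arange(-.038,.03,.006):
    m=k&(z>=a)&(z<a+.006)
    if m.sum(): print(round(a,3),m.sum(),'x',np.round(1000*np.array([L[m,0].min(),L[m,0].max()]),1),'y',np.round(1000*np.array([L[m,1].min(),L[m,1].max()]),1))
E
```

```text
[ 0.52210433 -0.30612772  0.09872483] [ 3.14133539e+00 -6.56669005e-04 -1.32601534e-01] [-0.01183716 -0.85933077 -1.14400479]
-0.038 18 x [-12.   11.8] y [-13.4  -4.5]
-0.032 18 x [-15.8  16.6] y [-14.8  -4.4]
-0.026 28 x [-17.3  17.1] y [-16.9   7.1]
-0.02 29 x [-17.8  16.9] y [-17.6   5.2]
-0.014 25 x [-17.4  18. ] y [-25.6   7. ]
-0.008 25 x [-17.4  16.3] y [-27.4   2.6]
-0.002 31 x [-18.2  17.5] y [-30.4   2.7]
0.004 30 x [-17.6  17.8] y [-32.2   2.3]
0.01 38 x [-17.6  17.6] y [-35.4   1.1]
0.016 32 x [-17.6  17.8] y [-30.5  16.2]
0.022 26 x [-17.5   9.3] y [-32.9  20.7]
0.028 11 x [-14.   11.8] y [-41.9  19.6]
```

View pics/v4.png

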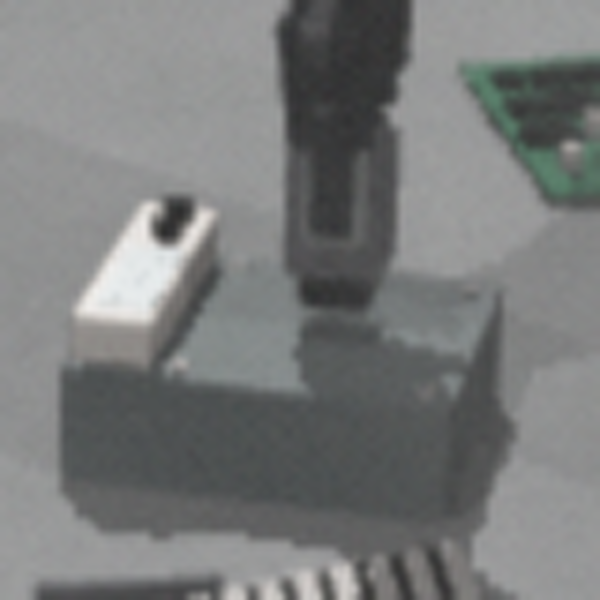

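The foot spans crop x 300–373, directly over the hole's visible near edge at 302–377. Now I lower it slowly.

{"api": "jog_arm", "payload": {
  "targets": [
    [[0,0,0.03],[0,0,0]],
    [[0,0,0.05],[0,0,0]],
    [[0,0,0.07],[0,0,0]],
    [[0,0,0.09],[0,0,0]],
    [[0,0,0.09],[0,0,0]]
  ]
}}

```text
t: 9.35
ee_pos: [0.5215, -0.3057, 0.0843]
tool_rot: [-3.141, 0.001, -0.133]
force: [-0.2, -0.3, -0.8]
grip_width: 0.0276
grasp_force: 41.6
```

No contact force below the mouth height, so the foot is entering the hole.

{"api": "jog_arm", "payload": {
  "targets": [
    [[0,0,0.02],[0,0,0]],
    [[0,0,0.03],[0,0,0]],
    [[0,0,0.045],[0,0,0]],
    [[0,0,0.055],[0,0,0]],
    [[0,0,0.055],[0,0,0]]
  ]
}}

```text
t: 9.85
ee_pos: [0.5216, -0.3057, 0.0762]
tool_rot: [-3.141, 0.0, -0.133]
force: [0.3, 1.5, -1.7]
grip_width: 0.0276
grasp_force: 41.5
```

{"api": "jog_arm", "payload": {
  "targets": [
    [[0,0,0.01],[0,0,0]],
    [[0,0,0.015],[0,0,0]],
    [[0,0,0.02],[0,0,0]],
    [[0,0,0.025],[0,0,0]],
    [[0,0,0.025],[0,0,0]]
  ]
}}

```text
t: 10.35
ee_pos: [0.5217, -0.3057, 0.0743]
tool_rot: [-3.142, 0.001, -0.133]
force: [-6.3, 5.1, 15.1]
grip_width: 0.0275
grasp_force: 43.7
```

{"api": "jog_arm", "payload": {
  "targets": [
    [[0,0,0],[0,0,0]],
    [[0,0,0],[0,0,0]],
    [[0,0,0],[0,0,0]],
    [[0,0,0],[0,0,0]],
    [[0,0,0],[0,0,0]]
  ],
  "claw": 0
}}

```text
t: 10.85
ee_pos: [0.5217, -0.3062, 0.0726]
tool_rot: [3.141, 0.0, -0.133]
force: [-0.5, -0.1, 0.3]
grip_width: 0.0857
grasp_force: 0.0
```

{"api": "jog_arm", "payload": {
  "targets": [
    [[0,0,0],[0,0,0]],
    [[0,0,-0.1],[0,0,0]],
    [[0,0,-0.3],[0,0,0]],
    [[0,0,-0.6],[0,0,0]],
    [[0,0,-0.8],[0,0,0]]
  ]
}}

```text
t: 11.35
ee_pos: [0.5227, -0.3064, 0.1967]
tool_rot: [3.14, -0.003, -0.133]
force: [1.1, -0.5, -0.2]
grip_width: 0.0854
grasp_force: 0.0
```

{"api": "jog_arm", "payload": {
  "targets": [
    [[0,-0.25,0],[0,0,0]],
    [[0,-0.5,0],[0,0,0]],
    [[0,-0.75,0],[0,0,0]],
    [[0,-1.0,0],[0,0,0]],
    [[0,-1.0,0],[0,0,0]]
  ],
  "claw": 1
}}

```text
t: 11.85
ee_pos: [0.543, -0.1503, 0.1943]
tool_rot: [-3.138, -0.002, -0.124]
force: [0.9, 0.7, -0.2]
grip_width: 0.0121
grasp_force: 0.0
```

```bash
python3 - <<'E'
from h import *
s=r.read_state();print(s['ee_pos'],s['tool_rot'],s['force'])
for n in('side','top'):
    p,d=r.camera(n);np.savez(f'{n}5.npz',p=p,d=d)
    if n=='side': a=p[125:245,280:400,::-1]
    else: b=p[190:310,330:450,::-1]
    Q=cloud(n,d);q=(Q[130:180,300:370] if n=='side' else Q[200:290,350:430]).reshape(-1,3)
    q=q[(np.hypot(q[:,0]-.521,q[:,1]+.306)<.03)&(q[:,2]>.085)]
    if len(q)>5: print(n,len(q),np.percentile(q[:,2],[50,95]),cv2.minAreaRect((q[:,:2]*1000).astype(np.float32)))
cv2.imwrite('pics/v5.png',np.hstack([cv2.resize(a,(400,400)),cv2.resize(b,(400,400))]))
# pedal geometry from initial clouds
P=cloud('top',np.load('top0.npz')['d'])[205:295,255:330].reshape(-1,3);C=np.load('top0.npz')['p'][205:295,255:330].reshape(-1,3).astype(int)
p=P[(P[:,2]>.02)];print('pts>20mm',cv2.minAreaRect((p[:,:2]*1000).astype(np.float32)))
w=P[(C.min(1)>135)&(P[:,2]>.035)];print('bright',len(w),cv2.minAreaRect((w[:,:2]*1000).astype(np.float32)))
A=np.c_[w[:,:2],np.ones(len(w))];print('plane',np.linalg.lstsq(A,w[:,2],rcond=None)[0])
l=P[(P[:,2]>.005)&(P[:,2]<.016)];print('base',len(l),cv2.minAreaRect((l[:,:2]*1000).astype(np.float32)))
E
```

```text
[ 0.54300189 -0.15032692  0.1942685 ] [-3.13818941e+00 -1.62453282e-03 -1.23844375e-01] [ 0.88138266  0.65334973 -0.17717831]
side 114 [0.09490863 0.09825858] ((521.7313842773438, -301.75286865234375), (37.34293746948242, 36.275115966796875), 76.528076171875)
top 165 [0.09569928 0.0994824 ] ((521.74658203125, -307.552978515625), (28.24669647216797, 37.47028350830078), 86.12014770507812)
pts>20mm ((470.34332275390625, -63.62538146972656), (248.8741912841797, 101.6989517211914), 8.649283409118652)
bright 785 ((464.13897705078125, -62.046756744384766), (241.22897338867188, 85.84430694580078), 6.046225070953369)
plane [-1.23080686  0.74902616  0.75167313]
base 859 ((525.303955078125, -61.94476318359375), (234.5542449951172, 196.77951049804688), 2.1211278438568115)
```

View pics/v5.png

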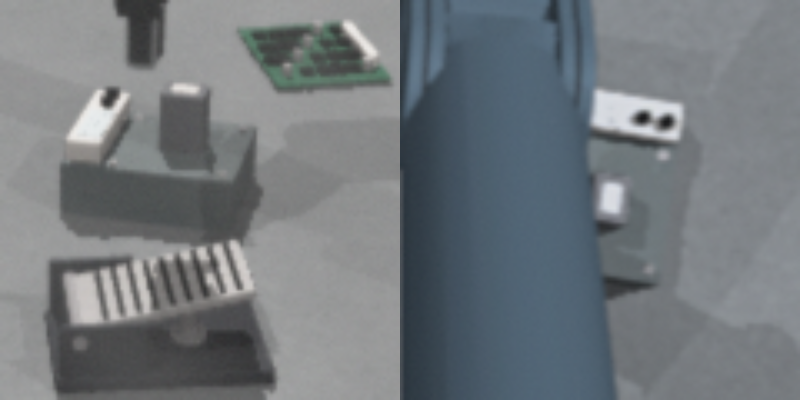

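The relay stands home: its top is at z = 95 mm, and in the side crop it is upright at (185,120). Next I move over the tread with the fingers closed.

{"api": "jog_arm", "payload": {
  "targets": [
    [[-0.15,-0.2,0],[0,0,-0.2]],
    [[-0.3,-0.4,0],[0,0,-0.4]],
    [[-0.41,-0.56,0],[0,0,-0.65]],
    [[-0.41,-0.56,0],[0,0,-0.65]],
    [[-0.41,-0.56,0],[0,0,-0.65]]
  ]
}}

```text
t: 12.45
ee_pos: [0.492, -0.0675, 0.1933]
tool_rot: [3.14, -0.001, 0.205]
force: [-0.3, -0.1, 0.7]
grip_width: 0.0001
grasp_force: 0.0
```

{"api": "jog_arm", "payload": {
  "targets": [
    [[0,0,0.2],[0,0,0]],
    [[0,0,0.4],[0,0,0]],
    [[0,0,0.55],[0,0,0]],
    [[0,0,0.6],[0,0,0]],
    [[0,0,0.6],[0,0,0]]
  ]
}}

```text
t: 12.95
ee_pos: [0.4916, -0.0674, 0.1022]
tool_rot: [3.141, 0.002, 0.205]
force: [0.2, 0.4, -0.2]
grip_width: 0.0001
grasp_force: 0.0
```

```bash
python3 - <<'E'
from h import *
s=r.read_state();print(s['ee_pos'],s['tool_rot'],s['force'],s['grip_width'])
p,d=r.camera('side');cv2.imwrite('pics/v6.png',cv2.resize(p[130:270,270:410,::-1],(600,600),interpolation=cv2.INTER_CUBIC))
E
```

```text
[ 0.49160326 -0.06735589  0.10216008] [3.14144056e+00 1.62767138e-03 2.04889960e-01] [ 0.24288502  0.40390724 -0.24045565] 0.0001338658904368589
```

View pics/v6.png

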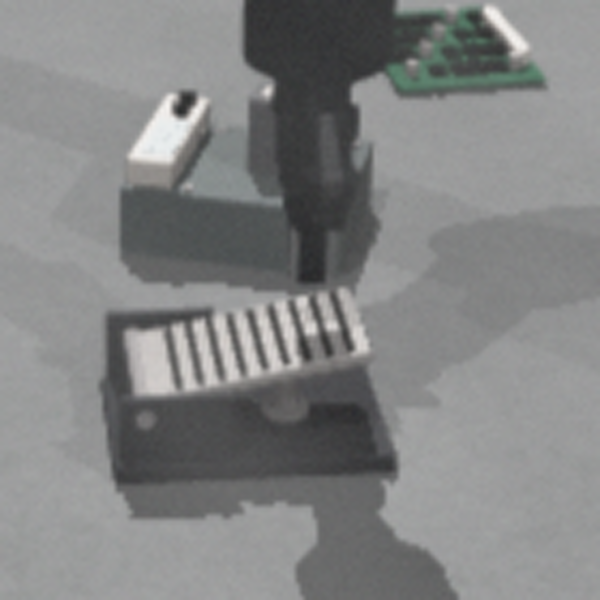

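The fingertips at crop (312,280) hang over the tread, heading for the stripes near (320,325), about two-thirds of the way to the free end. I'll approach and then feel for the stop.

{"api": "jog_arm", "payload": {
  "targets": [
    [[0,0,0.04],[0,0,0]],
    [[0,0,0.08],[0,0,0]],
    [[0,0,0.12],[0,0,0]],
    [[0,0,0.15],[0,0,0]],
    [[0,0,0.15],[0,0,0]]
  ]
}}

```text
t: 13.5
ee_pos: [0.4913, -0.0659, 0.0797]
tool_rot: [-3.141, 0.001, 0.208]
force: [0.7, -0.6, 0.2]
grip_width: 0.0003
grasp_force: 0.0
```

{"api": "jog_arm", "payload": {
  "targets": [
    [[0,0,0.01],[0,0,0]],
    [[0,0,0.02],[0,0,0]],
    [[0,0,0.03],[0,0,0]],
    [[0,0,0.04],[0,0,0]],
    [[0,0,0.04],[0,0,0]]
  ]
}}

```text
t: 14.0
ee_pos: [0.4914, -0.0661, 0.0742]
tool_rot: [3.142, 0.001, 0.208]
force: [-2.4, -0.1, 3.4]
grip_width: -0.0003
grasp_force: 1.9
```

Contact with the tread. I continue in steps of about 1 mm.

{"api": "jog_arm", "payload": {
  "targets": [
    [[0,0,0.01],[0,0,0]],
    [[0,0,0.02],[0,0,0]],
    [[0,0,0.03],[0,0,0]],
    [[0,0,0.035],[0,0,0]],
    [[0,0,0.035],[0,0,0]]
  ]
}}

```text
t: 14.5
ee_pos: [0.4913, -0.0661, 0.0688]
tool_rot: [3.142, 0.001, 0.208]
force: [-2.9, -0.8, 4.9]
grip_width: -0.0005
grasp_force: 2.4
```

{"api": "jog_arm", "payload": {
  "targets": [
    [[0,0,0.01],[0,0,0]],
    [[0,0,0.015],[0,0,0]],
    [[0,0,0.015],[0,0,0]]
  ]
}}

```text
t: 14.8
ee_pos: [0.4914, -0.0661, 0.0666]
tool_rot: [3.142, 0.001, 0.208]
force: [-3.1, -0.7, 5.3]
grip_width: 0.0002
grasp_force: 2.6
```

{"api": "jog_arm", "payload": {
  "targets": [
    [[0,0,0.01],[0,0,0]],
    [[0,0,0.015],[0,0,0]],
    [[0,0,0.015],[0,0,0]]
  ]
}}

```text
t: 15.1
ee_pos: [0.4913, -0.0661, 0.0644]
tool_rot: [3.142, 0.001, 0.207]
force: [-4.2, -0.4, 5.8]
grip_width: 0.0001
grasp_force: 2.9
```

{"api": "jog_arm", "payload": {
  "targets": [
    [[0,0,0.01],[0,0,0]],
    [[0,0,0.015],[0,0,0]],
    [[0,0,0.015],[0,0,0]]
  ]
}}

```text
t: 15.4
ee_pos: [0.4913, -0.0662, 0.063]
tool_rot: [3.141, 0.001, 0.207]
force: [-6.7, -0.5, 18.4]
grip_width: 0.0003
grasp_force: 9.0
```

On the stop: the force jumped to about 19 N. I hold here.

{"api": "jog_arm", "payload": {
  "targets": [
    [[0,0,0],[0,0,0]],
    [[0,0,0],[0,0,0]],
    [[0,0,0],[0,0,0]],
    [[0,0,0],[0,0,0]],
    [[0,0,0],[0,0,0]]
  ]
}}

```text
t: 15.9
ee_pos: [0.4913, -0.0662, 0.0631]
tool_rot: [3.141, 0.001, 0.207]
force: [-7.2, -0.4, 17.7]
grip_width: 0.0
grasp_force: 8.8
```

{"api": "jog_arm", "payload": {
  "targets": [
    [[0,0,0],[0,0,0]],
    [[0,0,0],[0,0,0]],
    [[0,0,0],[0,0,0]],
    [[0,0,0],[0,0,0]],
    [[0,0,0],[0,0,0]]
  ]
}}

```text
t: 16.4
ee_pos: [0.4913, -0.0662, 0.0631]
tool_rot: [3.141, 0.001, 0.207]
force: [-6.5, -0.2, 18.1]
grip_width: -0.0002
grasp_force: 8.8
```

{"api": "jog_arm", "payload": {
  "targets": [
    [[0,0,0],[0,0,0]],
    [[0,0,0],[0,0,0]],
    [[0,0,0],[0,0,0]],
    [[0,0,-0.02],[0,0,0]],
    [[0,0,-0.04],[0,0,0]]
  ]
}}

```text
t: 16.9
ee_pos: [0.4918, -0.066, 0.0685]
tool_rot: [3.141, -0.0, 0.208]
force: [-1.2, -0.1, 4.5]
grip_width: -0.0001
grasp_force: 2.4
```

{"api": "jog_arm", "payload": {
  "targets": [
    [[0,0,-0.04],[0,0,0]],
    [[0,0,-0.1],[0,0,0]],
    [[0,0,-0.2],[0,0,0]],
    [[0,0,-0.4],[0,0,0]],
    [[0,0,-0.6],[0,0,0]]
  ]
}}

```text
t: 17.4
ee_pos: [0.4912, -0.0657, 0.1591]
tool_rot: [-3.141, 0.001, 0.208]
force: [0.9, 0.7, 0.3]
grip_width: 0.0002
grasp_force: 0.0
```

{"api": "jog_arm", "payload": {
  "targets": [
    [[0,0,-0.2],[0,0,0]],
    [[0,0,-0.2],[0,0,0]],
    [[0,0,-0.2],[0,0,0]],
    [[0,0,-0.2],[0,0,0]],
    [[0,0,-0.2],[0,0,0]]
  ]
}}

```text
t: 17.9
ee_pos: [0.4909, -0.0658, 0.1872]
tool_rot: [-3.141, 0.002, 0.208]
force: [0.4, -0.3, 0.5]
grip_width: -0.0002
grasp_force: 0.0
```

```bash
python3 - <<'E'
from h import *
s=r.read_state();print(s['t'],s['ee_pos'],s['force'])
p,d=r.camera('side');cv2.imwrite('pics/v7.png',cv2.resize(p[130:270,270:410,::-1],(600,600),interpolation=cv2.INTER_CUBIC))
d0=np.load('side0.npz')['d'];D=(d-d0)[200:218,300:356];print('tread depth change mm',np.round(np.percentile(D,[20,50,80])*1000,1))
E
```

```text
17.9 [ 0.49089772 -0.06584382  0.1871994 ] [ 0.44456569 -0.26543446  0.54214401]
tread depth change mm [-2.9 -0.   2.8]
```

View pics/v7.png

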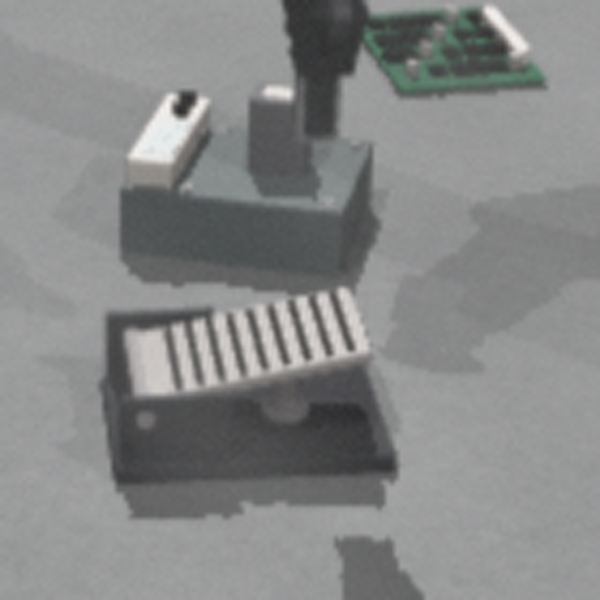

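The tread is back up, with its free end at crop (350,290) as before. The relay is home at (275,130), and the arm touches nothing.

```bash
python3 -c "
from workcell import r
print(r.hand_in())"
```

```text
the job is handed in; nothing more can be done
None
```

The relay is plugged fully home and released, the pedal was held on its stop at about 18 N for over a second and came back up, and the job is handed in; the hand-in gave no verdict.

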